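Recipe tablet up, pepper mill to the front of the spice carousel

ROBOT

A 6-joint arm with a two-finger parallel gripper is mounted at the origin on the work surface. World frame = base frame: x ahead of the robot, y to its left, z up, the work surface at z = 0. Lengths are in m, angles in rad, forces in N, time in s.
With the tool pointing down it reaches from about 0.35 to 0.975 m from the base axis. Payload 4.9 kg.
Tool frame: the origin (TCP) lies midway between the tips of the shut fingers; the grasp point (between the pads) lies robot.tcp_to_grasp behind it (robot.tcp_to_grasp is the distance from the TCP to the grasp point, in m); z points along the fingers, x is the direction in which the jaws open and shut, and the axes are right-handed (so a half turn about z gives the same grasp; the last joint's range is limited). The gripper opens to 85 mm and grips with 20 to 120 N. Pads are 22 mm wide; open, the fingers measure 114 mm over their backs; the gripper's body (76 mm by 85 mm) begins 54 mm behind the grasp point. The pads swing forward as they close: fully open they stand 13 mm farther back than shut.
Start: joints at [1.09, 0.053, 1.613, -0, 1.476, -0.119], TCP at [0.221, 0.585, 0.231] pointing down, gripper open.
Joint ranges: [-3.01, 3.01], [-1.01, 2.22], [0.06, 2.58], [-1.02, 4.17], [0.09, 2.62], [-3.14, 3.14]. Speed limits (rad/s): [2.57, 2.57, 3.14, 3.14, 3.14, 3.14].

INTERFACE

Orientations are given as a unit quaternion [w, x, y, z].
In Python, from bench import sensors, cams, job, robot gives the robot as it stands.
- The arm moves only by the tool apply_moves, never from a script. Its argument "deltas" is a list of rows, each a list of 3 entries, a list of its own where there are three numbers: the shift along the world's x, y, z scaled (see below), then the turn, a rotation vector about the world's x, y, z scaled (see below), then the closure, from -1 (fully open) to 1 (shut), so that 0 is half open. In form: [[[tx, ty, tz], [rx, ry, rz], jaw], ...]. A call has 1 to 8 rows; each row is the pose to reach, as a shift and turn from the pose measured when the call began, turning the shorter way round; what a row does not reach only later rows make up. The controller multiplies each number of a shift by 200 mm and each number of a turn by 360 degrees. A row lasts 1/12 s, in which the tool goes at most 41.7 mm and 7.16 degrees, less where a joint would pass 70% of its speed; a pose out of reach is approached as far as the arm can. A call with a number of a shift or a turn outside -1 to 1 is refused whole. A call with a gripper value outside its range is refused whole. The fingers move at their own pace and stop on an object; "force" is the grip in N (left out, the last holds). Time passes only in rows, so rows that repeat a pose let the fingers close. It gives the time, the measured TCP pose, the force and the opening at its end, in the units of the state.
- sensors.state(): the state, without advancing time (a new reading comes with each control period).
- cams.snapshot(name): name is "side" or "top"; returns the picture (384x512x3 uint8, red, green, blue); there is no depth.
- cams.camera_info(name): a dict with "K" (3x3 intrinsics, pixels), "rvec" (rotation vector, rad) and "tvec" (3), from world to camera coordinates, as OpenCV has them. Camera axes: x right, y down, z forward; pixel columns grow to the right and rows downward; lengths in m; the calibration is good to about 2 mm. A picture is of the moment at which its call begins. camera_info takes no time and is no camera call.
- job.hand_in(): hands the job in, once; it reports no verdict.
The state is a dict: "time": time; "joint_positions": joint angles; "joint_vel": joint speeds; "joint_torque": joint torques, N m; "tcp_pos": TCP position; "orientation": TCP orientation; "contact_force": force on the tool from outside, world axes, zero at the start; "moment": the same for the moment, N m; "opening": finger opening in m.
Only numpy, scipy, OpenCV 4.12 (cv2) and the standard library are available. Lean on these libraries where they do the work, as an engineer would, in place of code of your own. Each camera call takes 0.05 s, during which the arm holds its last target. There are 200 camera calls.

TASK

Get the pantry counter ready for the cook, who stands on the robot's side, the front: take the recipe tablet out of its dock and lean it, tall way up, back against the middle of the flour container's front face at an easy reading angle, screen to the front, and let go of it. Then turn the spice carousel until the pepper mill on it stands straight at the front, square to the counter's front edge, and finish while still keeping a firm hold on the carousel (by its knob, say) so that it cannot turn while the cook lifts the mill out. Do not lift or shift the mill or the jars on their deck, tip anything over or push the other things about.

Things in the scene. Friction and masses are not known exactly. Their poses are not given: they have to be found in the camera images.
- tablet: Loose tablet in a black case, 125 mm wide (y), 200 mm tall (z), 11 mm thick (x), 0.4 kg. Starts standing tall way up in the dock's slot, lower edge 10 mm above the counter; lifts straight out. Origin: middle of its lower edge (mid thickness). The lit screen is on its -x side (facing the robot's side at the start), the plain back on +x.
- tablet_top (a point): Middle of the tablet's upper edge, 200 mm along z from its origin.
- dock: Dark wooden dock fixed to the counter, 80 mm (x) by 150 mm (y), 40 mm high; along its y axis through the middle runs a slot 14 mm wide, 30 mm deep (floor 10 mm above the counter), open at both ends. Origin: centre of its underside. Its x axis points away from the robot's side, turned by up to 0.3 rad.
- container: Full flour container, white box with grey lid, 3 kg, standing loose: body 100 mm (x) by 160 mm (y); the lid overhangs it by 2 mm all round (front edge at x = -52 mm), its flat top is 120 mm above the counter with a 5 mm pull strip in the middle. Origin: centre of its underside. Its -x face is its front and looks to the robot's side, turned by up to 0.25 rad.
- carousel_base: Round dark steel bearing foot of the spice carousel, under the deck, fixed to the counter, radius 100 mm, 12 mm high. Origin: centre of its underside, on the carousel's vertical axis. Its axes are parallel to the world's; its -x direction is the carousel's front (straight to the counter's front edge, not aimed at the robot's base).
- turntable: Turning part of the carousel: wooden deck, radius 130 mm, upper face 28 mm above the counter, wire rail round it (52 mm above the counter), centre post with a knob. Turns endlessly either way about the vertical; friction about 0.04 N m; stays where left. Origin on the axis, 14 mm above the counter. The mill stands on its -x side: axes parallel to the world's = mill at the front.
- knob (a point): Centre of the round wooden knob on the carousel's axis, 165 mm above the counter: diameter 40 mm, from 146 to 184 mm above the counter, straight-sided from 154 to 176 mm; it stands above the jars' tops, on a post of radius 8 mm.
- mill: Pepper mill, the one tall, turned dark wooden thing on the carousel: 137 mm tall, 48 mm across its foot, waisted, with a rounded head and a small steel ball on top (165 mm above the counter); loose on the deck, its centre 95 mm from the axis. Origin: centre of its underside.
- jar1: Spice jar, glass with paper band and steel cap, 46 mm across, 90 mm tall, loose on the deck with its centre 95 mm from the axis. The five jars are alike and share the deck with the mill at 60 degree spacing; their tops are 118 mm above the counter. Origin: centre of its underside.
- jar2: Spice jar like jar1.
- jar3: Spice jar like jar1.
- jar4: Spice jar like jar1.
- jar5: Spice jar like jar1.
- can_a: Bystander: white lidded can, 84 mm across, 104 mm tall, loose. Origin: centre of its underside.
- can_b: Bystander: white lidded can like can_a.
- mug: Bystander: white mug, 76 mm across, 90 mm tall, handle on its +y side, loose. Origin: centre of its underside.
There are look-alikes about, which are no part of the job. Leave any purple look-alike of the container alone. Several things have the shape of the tablet; the one meant has the colours described above.

How it is judged:
By the outcome, as a careful person would: the job done as asked, in the order asked, and still so for the second after the job is handed in, while the arm keeps its last pose, push and grip.
It also fails if it takes over 69 s, if anything falls off the work surface, if the arm or the gripper's body presses on something with over 40 N, if the wrist force passes 120 N, or if a joint passes its speed limit or range.

## Working session

There is one attempt and no reset: what is moved stays moved. The work goes in short steps, Python scripts to look and compute and a tool call to move; the robot and the scene stay as the last step left them, time stands still between calls to the robot, and variables do not carry over. Pictures are saved under pics/ and viewed, about 8 in all and at most 12, crops included, and the job is handed in when it is done.

Besides the shell and the picture viewer there is one more tool, called after "Request:" in YAML: its name, and indented under it one key for each argument. apply_moves: Moves the arm, as the interface text tells. Shifts and turns lie within -1 to 1; 1 stands for 200 mm of shift or 360 degrees of turn. Its arguments: {"type":"object","properties":{"deltas":{"type":"array"},"force":{"type":"number"}},"required":["deltas"]}

```bash
ls; mkdir -p pics; python3 - <<'E'
from bench import sensors,cams,job,robot
import cv2
print(robot.tcp_to_grasp, [a for a in dir(robot) if a[0]!='_'])
print(sensors.state())
for n in("side","top"):
    print(cams.camera_info(n)); im=cams.snapshot(n); cv2.imwrite(f'pics/{n}0.png',im[...,::-1])
    cv2.imwrite(f'pics/{n}0b.png',cv2.resize(im[...,::-1],(800,600),interpolation=cv2.INTER_CUBIC))
E
```

```text
pics
0.0187 ['Unreachable', 'tcp_to_grasp']
{'time': 0.0, 'joint_positions': array([ 1.08995661e+00,  5.33406920e-02,  1.61431549e+00, -2.37780837e-05,
        1.47596690e+00, -1.18980860e-01]), 'joint_vel': array([ 2.17240192e-04, -1.62004843e-03, -4.76279109e-05,  5.07905757e-04,
        5.57993113e-04, -1.69750583e-03]), 'joint_torque': array([-1.01373367e-03, -3.93705046e+01, -3.70165014e+01, -2.11452170e-04,
        7.35145120e-03,  1.18494646e-05]), 'tcp_pos': array([0.22096241, 0.58397028, 0.23006019]), 'orientation': array([ 4.84206931e-04,  8.22803073e-01,  5.68325674e-01, -8.92382041e-04]), 'contact_force': array([0.35433518, 0.69916869, 0.15475439]), 'moment': array([-0.04933991,  0.01591558, -0.00702632]), 'opening': 0.08519864958429879}
{'K': array([[389.47805236,   0.        , 260.25385748],
       [  0.        , 389.47805236, 187.98704012],
       [  0.        ,   0.        ,   1.        ]]), 'rvec': array([ 2.01400391, -1.20624626,  0.52142198]), 'tvec': array([-0.2614176 ,  0.41330774,  0.94010141])}
{'K': array([[364.12511118,   0.        , 253.4504838 ],
       [  0.        , 364.12511118, 190.88031141],
       [  0.        ,   0.        ,   1.        ]]), 'rvec': array([ 2.21548386, -2.16508343,  0.07507509]), 'tvec': array([-0.02662953,  0.51099934,  1.17990555])}
```

View pics/side0b.png

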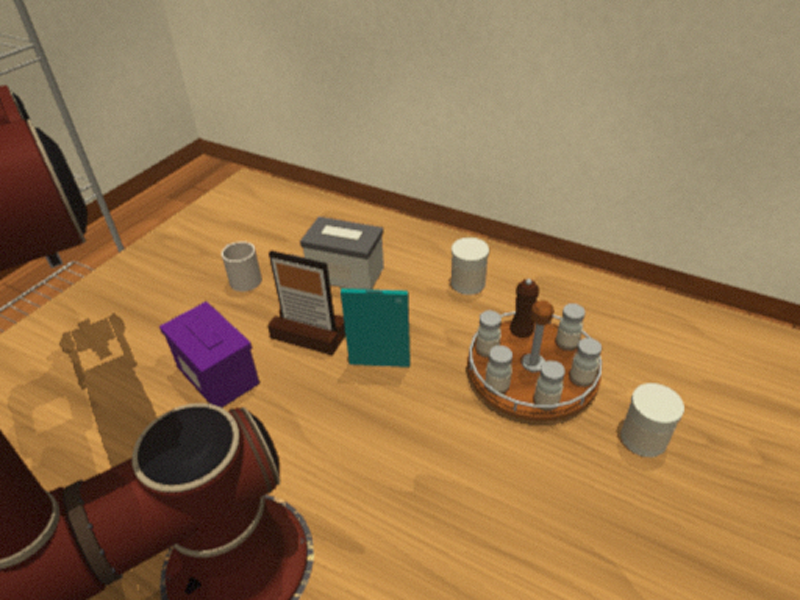

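View pics/top0b.png

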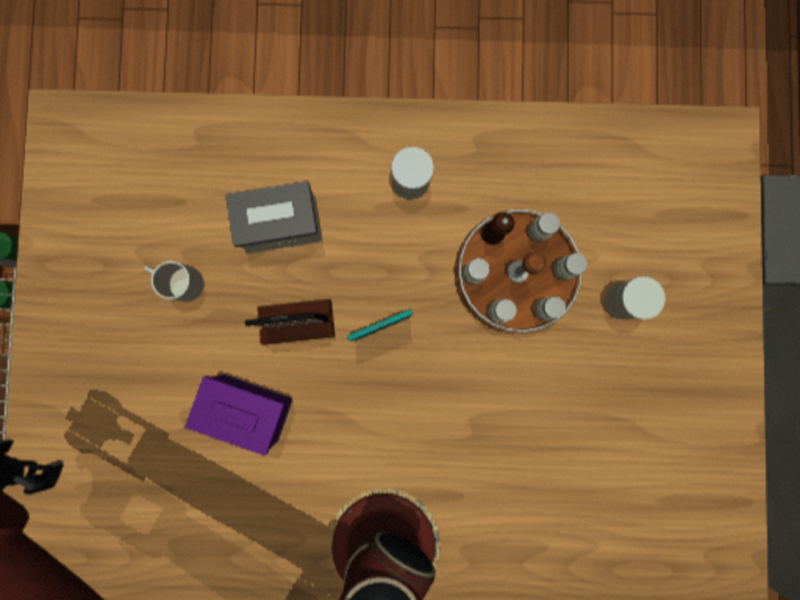

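```bash
cat > h.py <<'E'
import numpy as np,cv2
from bench import cams,sensors
class C:
    def __init__(s,n):
        i=cams.camera_info(n);s.K=i['K'];s.r=np.array(i['rvec']);s.t=np.array(i['tvec']);s.R=cv2.Rodrigues(s.r)[0];s.c=-s.R.T@s.t
    def proj(s,P): return cv2.projectPoints(np.array(P,float).reshape(-1,1,3),s.r,s.t,s.K,None)[0].reshape(-1,2)
    def ray(s,uv): return s.R.T@np.linalg.inv(s.K)@np.array([uv[0],uv[1],1.])
    def at(s,uv,z):
        d=s.ray(uv);return s.c+d*(z-s.c[2])/d[2]
T,S=C('top'),C('side')
def crop(im,x0,y0,w,h,k): return cv2.resize(im[y0:y0+h,x0:x0+w],(w*k,h*k),interpolation=cv2.INTER_CUBIC)
E
python3 - <<'E'
from h import *
t=cv2.imread('pics/top0.png');s=cv2.imread('pics/side0.png')
def pad(a,h): return cv2.copyMakeBorder(a,0,h-a.shape[0],0,0,cv2.BORDER_CONSTANT)
cv2.imwrite('pics/c1.png',np.hstack([crop(t,140,110,80,115,5),pad(crop(s,165,135,80,95,5),575)]))
cv2.imwrite('pics/c2.png',np.hstack([crop(t,285,130,95,90,4),pad(crop(s,298,175,95,95,4)[:360],360)]))
print(T.c,S.c)
k=1.5625
for n,p,z in [('lidTL',(227,193),.12),('lidTR',(310,182),.12),('lidBR',(320,235),.12),('lidBL',(236,247),.12),('tabL',(247,322),.21),('tabR',(327,318),.21),('canA',(412,162),.104),('canB',(643,297),.104),('teal1',(349,338),.2),('teal2',(411,312),.2),('knob',(535,263),.175),('mill',(503,222),.16),('mug',(172,280),.09)]:
    print(n,T.at(np.array(p)/k,z).round(3))
for n,p,z in [('lid front l',(303,238),.12),('lid back l',(319,219),.12),('lid back r',(383,226),.12),('front r',(374,252),.12),('tabL',(271,253),.21),('tabR',(328,264),.21),('knob',(543,312),.165),('mill',(528,283),.165)]:
    print(n,S.at(np.array(p)/k,z).round(3))
E
```

```text
[ 0.43414848 -0.01110438  1.21053639] [-0.24644414 -0.45516975  0.92468313]
lidTL [0.702 0.318 0.12 ]
lidTR [0.727 0.158 0.12 ]
lidBR [0.624 0.135 0.12 ]
lidBL [0.597 0.296 0.12 ]
tabL [0.451 0.246 0.21 ]
tabR [0.461 0.106 0.21 ]
canA [ 0.777 -0.04   0.104]
canB [ 0.519 -0.497  0.104]
teal1 [0.427 0.067 0.2  ]
teal2 [ 0.476 -0.041  0.2  ]
knob [ 0.572 -0.268  0.175]
mill [ 0.65  -0.211  0.16 ]
mug [0.533 0.428 0.09 ]
lid front l [0.611 0.3   0.12 ]
lid back l [0.69  0.312 0.12 ]
lid back r [0.734 0.163 0.12 ]
front r [0.64  0.131 0.12 ]
tabL [0.446 0.242 0.21 ]
tabR [0.469 0.124 0.21 ]
knob [ 0.576 -0.269  0.165]
mill [ 0.641 -0.217  0.165]
```

View pics/c1.png

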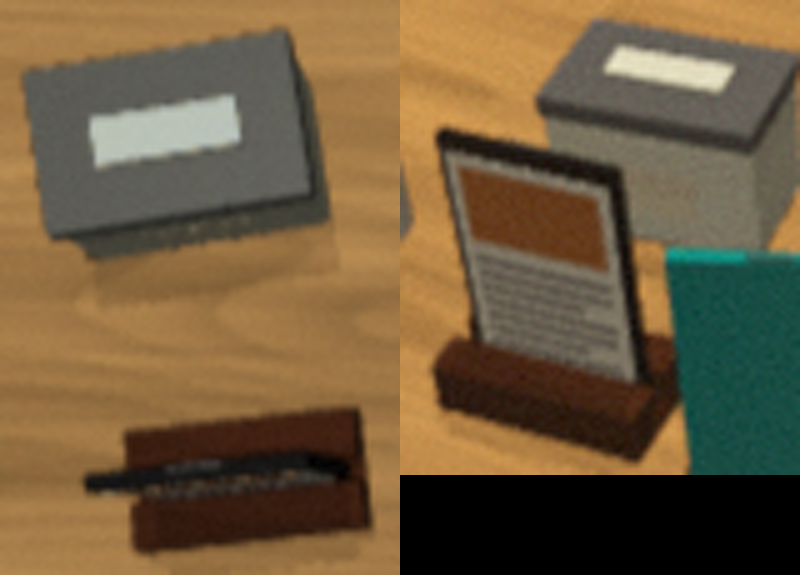

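View pics/c2.png

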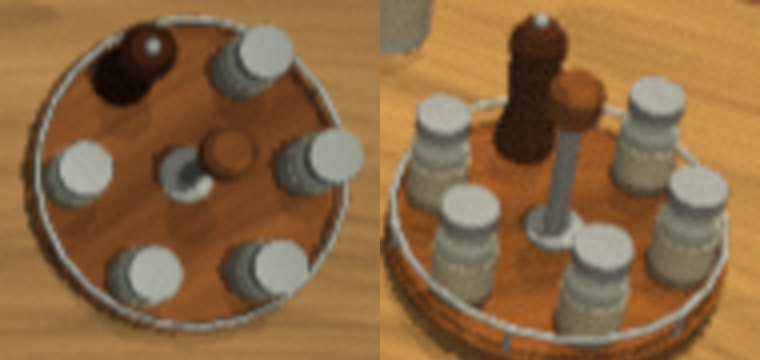

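```bash
python3 - <<'E'
from h import *
from scipy.optimize import least_squares
t1=lambda u,v:(140+u/5-.4,110+v/5-.4); s1=lambda u,v:(165+(u-400)/5-.4,135+v/5-.4)
t2=lambda u,v:(285+u/4-.4,130+v/4-.4); s2=lambda u,v:(298+(u-380)/4-.4,175+v/4-.4)
def rt(p,P):
    c,s=np.cos(p[2]),np.sin(p[2]);P=np.array(P,float)
    return np.c_[p[0]+c*P[:,0]-s*P[:,1],p[1]+s*P[:,0]+c*P[:,1],P[:,2]]
def fit(p0,obs):
    f=lambda p:np.concatenate([(c.proj(rt(p,[P]))[0]-uv) for c,P,uv in obs])
    r=least_squares(f,p0);print(r.x.round(4),'res px',r.fun.reshape(-1,2).round(1).tolist());return r.x
a,b=.052,.082
print('container');fit([.66,.22,.1],[(T,(a,b,.12),t1(24,73)),(T,(a,-b,.12),t1(287,30)),(T,(-a,-b,.12),t1(310,193)),(T,(-a,b,.12),t1(52,238)),(S,(-a,b,.12),s1(538,104)),(S,(a,b,.12),s1(597,20)),(S,(-a,-b,.12),s1(748,143))])
print('tablet');fit([.45,.18,.1],[(T,(0,.0625,.21),t1(86,484)),(S,(-.0055,.0625,.21),s1(438,135)),(S,(-.0055,-.0625,.21),s1(611,172))])
print('dock');fit([.45,.18,.1],[(T,(.04,.075,.04),t1(126,432)),(T,(.04,-.075,.04),t1(358,408)),(T,(-.04,.075,.02),t1(133,550)),(T,(-.04,-.075,.02),t1(370,527)),(S,(-.04,.075,.04),s1(437,368)),(S,(-.04,-.075,.04),s1(645,428))])
print('carousel')
obs=[(T,(-.095,0,.165),t2(153,45)),(S,(-.095,0,.165),s2(541,20)),(T,(0,0,.182),t2(228,153)),(S,(0,0,.165),s2(577,100))]
tj=[(84,170),(155,272),(282,265),(335,156),(265,52)];sj=[(443,116),(470,207),(603,243),(698,185),(657,95)]
for i in range(5):
    g=np.pi+(i+1)*np.pi/3
    P=(.095*np.cos(g),.095*np.sin(g),.118)
    obs+=[(T,P,t2(*tj[i])),(S,P,s2(*sj[i]))]
fit([.58,-.27,-2.4],obs)
E
```

```text
container
[0.6642 0.2312 0.1883] res px [[-0.2, -0.1], [0.6, -0.2], [1.4, 0.7], [-0.8, 0.5], [-0.9, -1.2], [-0.5, -0.5], [0.9, -1.0]]
tablet
[0.4593 0.1888 0.1333] res px [[-0.4, -0.3], [-1.0, -0.3], [1.2, 0.9]]
dock
[0.4588 0.1904 0.1249] res px [[0.0, -0.7], [0.1, -0.6], [2.2, 0.4], [0.7, 0.3], [-1.1, -0.5], [-1.9, -1.1]]
carousel
[ 0.5737 -0.2663 -2.537 ] res px [[-0.1, 0.1], [-0.1, -0.9], [1.0, -0.5], [-0.7, 0.3], [0.3, -0.2], [-0.3, -0.6], [0.2, 0.6], [-0.1, -0.3], [-0.1, 0.5], [0.0, 0.6], [0.2, -0.3], [-0.1, 0.0], [0.0, -0.3], [-0.2, -0.0]]
```

Request:
apply_moves:
  deltas:
    - [[0.0,0,0.3],[0,0,0],-1]
    - [[0.2,-0.3,0.3],[0,0,-0.03],-1]
    - [[0.4,-0.6,0.3],[0,0,-0.05],-1]
    - [[0.5,-0.8,0.3],[0,0,-0.07],-1]
    - [[0.6,-1,0.3],[0,0,-0.09],-1]
    - [[0.6,-1,0.3],[0,0,-0.11],-1]
    - [[0.6,-1,0.3],[0,0,-0.13],-1]
    - [[0.6,-1,0.3],[0,0,-0.15],-1]
  force: 60

```text
time: 0.77
tcp_pos: [0.3429, 0.3804, 0.29]
orientation: [0.001, 0.987, 0.161, -0.001]
contact_force: [0.3, 0.9, 0.9]
opening: 0.0852
```

```bash
cat >> h.py <<'E'
from scipy.spatial.transform import Rotation as Ro
def rot(yaw,tilt=0,roll=0): # tool down, jaw axis at yaw; tilt>0: fingers lean to the robot (tablet top goes +x)
    return Ro.from_euler('z',yaw)*Ro.from_euler('y',tilt)*Ro.from_euler('x',np.pi)
def need(pos,R):
    s=sensors.state();q=s['orientation'];R0=Ro.from_quat([q[1],q[2],q[3],q[0]])
    print('t',round(s['time'],2),'pos',s['tcp_pos'].round(4),'open',round(s['opening'],4),'F',s['contact_force'].round(1),'q',s['joint_positions'].round(2))
    best=min([R,R*Ro.from_euler('z',np.pi)],key=lambda r:(r*R0.inv()).magnitude())
    print('shift',((np.array(pos)-s['tcp_pos'])/.2).round(3),'turn',((best*R0.inv()).as_rotvec()/2/np.pi).round(4))
E
python3 -c "
from h import *
need((.459,.189,.29),rot(.13))"
```

```text
t 0.77 pos [0.3429 0.3804 0.29  ] open 0.0852 F [0.3 0.9 0.9] q [ 0.69 -0.25  1.8  -0.    1.6   0.37]
shift [ 0.58  -0.957 -0.   ] turn [ 0.0003 -0.0002 -0.0306]
```

Request:
apply_moves:
  deltas:
    - [[0.1,-0.2,0],[0,0,-0.015],-1]
    - [[0.2,-0.4,0],[0,0,-0.03],-1]
    - [[0.35,-0.6,0],[0,0,-0.03],-1]
    - [[0.5,-0.8,0],[0,0,-0.03],-1]
    - [[0.58,-0.957,0],[0,0,-0.0306],-1]
    - [[0.58,-0.957,0],[0,0,-0.0306],-1]
    - [[0.58,-0.957,0],[0,0,-0.0306],-1]
    - [[0.58,-0.957,0],[0,0,-0.0306],-1]

```text
time: 1.43
tcp_pos: [0.459, 0.1882, 0.2894]
orientation: [0.001, 0.998, 0.064, -0.001]
contact_force: [-0.0, -0.1, -0.4]
opening: 0.0852
```

```bash
python3 -c "
from h import *
need((.459,.189,.17),rot(.13))
t=cams.snapshot('top')[...,::-1];s=cams.snapshot('side')[...,::-1]
cv2.imwrite('pics/c3.png',np.hstack([crop(t,120,120,100,120,4),crop(s,150,90,100,120,4)]))"
```

```text
t 1.43 pos [0.459  0.1882 0.2894] open 0.0852 F [-0.  -0.1 -0.4] q [ 0.24 -0.29  1.83 -0.    1.6   0.11]
shift [-0.     0.004 -0.597] turn [ 0.0003 -0.0004  0.0004]
```

View pics/c3.png

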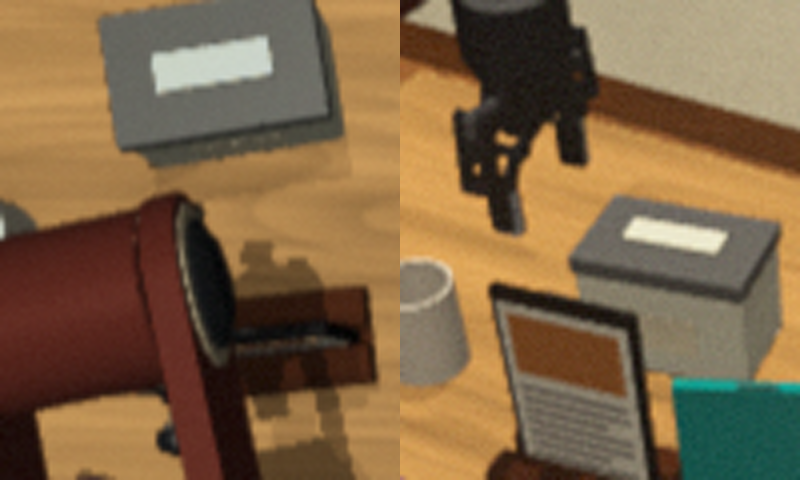

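Request:
apply_moves:
  deltas:
    - [[0,0.004,-0.15],[0,0,0],-1]
    - [[0,0.004,-0.3],[0,0,0],-1]
    - [[0,0.004,-0.45],[0,0,0],-1]
    - [[0,0.004,-0.55],[0,0,0],-1]
    - [[0,0.004,-0.597],[0,0,0],-1]
    - [[0,0.004,-0.597],[0,0,0],0.3]
    - [[0,0.004,-0.597],[0,0,0],0.6]
    - [[0,0.004,-0.597],[0,0,0],0.7]

```text
time: 2.2
tcp_pos: [0.4594, 0.1911, 0.1724]
orientation: [0.0, 0.998, 0.066, 0.001]
contact_force: [0.5, 0.1, -0.6]
opening: 0.0513
```

Request:
apply_moves:
  deltas:
    - [[0,0,0],[0,0,0],1]
    - [[0,0,0],[0,0,0],1]
    - [[0,0,0],[0,0,0],1]
    - [[0,0,0],[0,0,0],1]
    - [[0,0,0],[0,0,0],1]
    - [[0,0,0],[0,0,0],1]

```text
time: 2.7
tcp_pos: [0.4604, 0.1914, 0.174]
orientation: [0.0, 0.998, 0.066, 0.002]
contact_force: [-0.6, 0.2, 5.7]
opening: 0.0103
```

```bash
python3 -c "
from h import *
need((.459,.189,.27),rot(.13))"
```

```text
t 2.7 pos [0.4604 0.1914 0.174 ] open 0.0103 F [-0.6  0.2  5.7] q [ 0.24 -0.22  1.96 -0.    1.39  0.11]
shift [-0.007 -0.012  0.48 ] turn [-0.      0.0006 -0.0003]
```

Request:
apply_moves:
  deltas:
    - [[0,0,0.1],[0,0,0],1]
    - [[0,0,0.25],[0,0,0],1]
    - [[0,0,0.4],[0,0,0],1]
    - [[0,0,0.5],[0,0,0],1]
    - [[0,0,0.5],[0,0,0],1]
    - [[0,0,0.5],[0,0,0],1]

```text
time: 3.2
tcp_pos: [0.4603, 0.1912, 0.2733]
orientation: [0.0, 0.998, 0.066, 0.002]
contact_force: [0.1, -0.1, -5.5]
opening: 0.0101
```

```bash
cat >> h.py <<'E'
def tab(th,du,dz,dv=0,C=(.664,.231,.188),L=.164):
    u=-.12*np.tan(th)-.0055*np.cos(th)+L*np.sin(th)-.052-du; z=.0055*np.sin(th)+L*np.cos(th)+dz
    c,s=np.cos(C[2]),np.sin(C[2]); need((C[0]+c*u-s*dv,C[1]+s*u+c*dv,z),rot(C[2],th))
E
python3 -c "
from h import *
tab(np.radians(18),.03,.02)"
```

```text
t 3.2 pos [0.4603 0.1912 0.2733] open 0.0101 F [ 0.1 -0.1 -5.5] q [ 0.24 -0.28  1.85 -0.    1.57  0.11]
shift [ 0.648  0.128 -0.478] turn [-0.008   0.05    0.0089]
```

Request:
apply_moves:
  deltas:
    - [[0.1,0.02,0],[0,0,0],1]
    - [[0.22,0.04,0],[-0.001,0.01,0.002],1]
    - [[0.35,0.07,0],[-0.003,0.02,0.004],1]
    - [[0.48,0.1,0],[-0.005,0.03,0.006],1]
    - [[0.6,0.12,-0.1],[-0.007,0.04,0.008],1]
    - [[0.648,0.128,-0.2],[-0.008,0.05,0.009],1]
    - [[0.648,0.128,-0.3],[-0.008,0.05,0.009],1]
    - [[0.648,0.128,-0.4],[-0.008,0.05,0.009],1]

```text
time: 3.87
tcp_pos: [0.5891, 0.2163, 0.1862]
orientation: [0.015, 0.983, 0.093, -0.16]
contact_force: [0.3, 0.0, -5.0]
opening: 0.0102
```

```bash
python3 -c "
from h import *
tab(np.radians(18),.03,.02)
t=cams.snapshot('top')[...,::-1];s=cams.snapshot('side')[...,::-1]
cv2.imwrite('pics/top4.png',t);cv2.imwrite('pics/side4.png',s)
cv2.imwrite('pics/c4.png',np.hstack([crop(t,130,100,80,120,5),crop(s,165,110,80,120,5)]))"
```

```text
t 3.87 pos [0.5891 0.2163 0.1862] open 0.0102 F [ 0.3  0.  -5. ] q [0.23 0.3  1.44 0.01 1.73 0.04]
shift [ 0.004  0.003 -0.043] turn [ 0.0003 -0.0013 -0.    ]
```

View pics/c4.png

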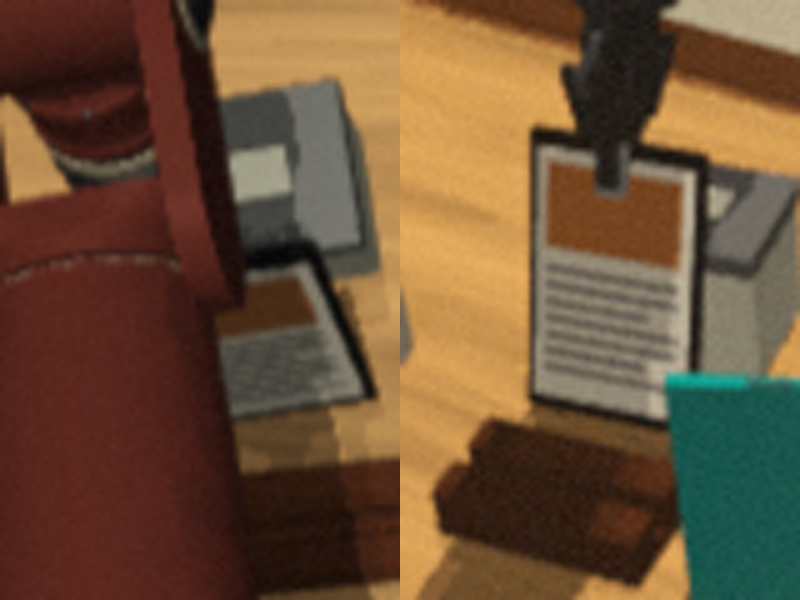

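```bash
python3 - <<'E'
from h import *
from scipy.optimize import least_squares
s=sensors.state();q=s['orientation'];R=Ro.from_quat([q[1],q[2],q[3],q[0]]);p=s['tcp_pos']
x,y,z=R.as_matrix().T
print('tool x,y,z',x.round(3),y.round(3),z.round(3))
sg=np.sign(x[0]) # tool x to world +x
S1=lambda u,v:np.array((165+(u-400)/5-.4,110+v/5-.4));T1=lambda u,v:np.array((130+u/5-.4,100+v/5-.4))
X=x*sg;Z=-z;Y=np.cross(Z,X)
print('Y',Y.round(3),'tilt deg',np.degrees(np.arcsin(Z[0]/np.cos(.188))).round(2),'yaw',np.arctan2(-Y[0],Y[1]).round(3))
obs=[(S,(1,1),S1(533,130)),(S,(-1,1),S1(707,157)),(S,(1,0),S1(531,400)),(T,(-1,0),T1(374,398)),(T,(-1,1),T1(312,240))]
def P(a,i,j):
    c,sn=np.cos(a[2]),np.sin(a[2]); Yr=c*Y+sn*Z; Zr=-sn*Y+c*Z
    return p+Y*a[0]-Z*a[1]+Yr*.0625*i+Zr*.2*j-X*.0055
f=lambda a:np.concatenate([c.proj([P(a,*ij)])[0]-uv for c,ij,uv in obs])
r=least_squares(f,[0,.164,0]);print('dy,L,inplane',r.x.round(4),r.fun.reshape(-1,2).round(1).tolist())
cen=p+Y*r.x[0]; c,sn=np.cos(.188),np.sin(.188); d=cen-np.array([.664,.231,0]); print('lateral off container mid',(-sn*d[0]+c*d[1]).round(4), 'bottom corners z',P(r.x,1,0)[2].round(4),P(r.x,-1,0)[2].round(4))
E
```

```text
tool x,y,z [ 0.93   0.177 -0.323] [ 0.187 -0.982  0.001] [-0.317 -0.061 -0.946]
Y [-0.187  0.982 -0.001] tilt deg 18.85 yaw 0.188
dy,L,inplane [-0.0032  0.1622 -0.0066] [[-0.9, -1.6], [-0.2, -1.2], [-0.6, 0.2], [1.5, 0.9], [1.0, 2.9]]
lateral off container mid -0.0036 bottom corners z 0.0317 0.0326
```

```bash
python3 -c "
from h import *
tab(np.radians(18),.025,.002,.004)"
```

```text
t 3.97 pos [0.586  0.2158 0.1839] open 0.0104 F [-0.1 -1.1 -5.2] q [0.23 0.3  1.44 0.01 1.73 0.04]
shift [ 0.04   0.03  -0.121] turn [ 0.0005 -0.0023 -0.    ]
```

Request:
apply_moves:
  deltas:
    - [[0.04,0.03,-0.03],[0,-0.002,0],1]
    - [[0.04,0.03,-0.06],[0,-0.002,0],1]
    - [[0.04,0.03,-0.09],[0,-0.002,0],1]
    - [[0.04,0.03,-0.11],[0,-0.002,0],1]
    - [[0.04,0.03,-0.121],[0,-0.002,0],1]
    - [[0.04,0.03,-0.121],[0,-0.002,0],1]

```text
time: 4.47
tcp_pos: [0.5937, 0.2216, 0.1597]
orientation: [0.016, 0.983, 0.093, -0.157]
contact_force: [0.2, -0.3, -4.4]
opening: 0.0106
```

```bash
python3 -c "
from h import *
tab(np.radians(18),0,.0,.004)"
```

```text
t 4.47 pos [0.5937 0.2216 0.1597] open 0.0106 F [ 0.2 -0.3 -4.4] q [0.23 0.33 1.44 0.01 1.69 0.05]
shift [ 0.124  0.024 -0.01 ] turn [ 0.0006 -0.0004 -0.    ]
```

Request:
apply_moves:
  deltas:
    - [[0.04,0.008,0],[0,0,0],1]
    - [[0.08,0.016,0],[0,0,0],1]
    - [[0.1,0.02,0],[0,0,0],1]
    - [[0.1,0.02,-0.005],[0,0,0],1]
    - [[0.1,0.02,-0.01],[0,0,0],1]

```text
time: 4.88
tcp_pos: [0.6143, 0.2256, 0.1579]
orientation: [0.016, 0.983, 0.093, -0.157]
contact_force: [-0.0, -0.5, -5.2]
opening: 0.0103
```

Request:
apply_moves:
  deltas:
    - [[0,0,-0.005],[0,0,0],1]
    - [[0,0,-0.01],[0,0,0],1]
    - [[0,0,-0.01],[0,0,0],1]

```text
time: 5.13
tcp_pos: [0.6146, 0.2257, 0.1573]
orientation: [0.016, 0.983, 0.093, -0.156]
contact_force: [0.3, -1.0, 1.8]
opening: 0.0103
```

Request:
apply_moves:
  deltas:
    - [[0.006,0.001,0],[0,0,0],1]
    - [[0.012,0.002,0],[0,0,0],1]
    - [[0.018,0.003,0],[0,0,0],1]
    - [[0.018,0.003,0],[0,0,0],1]

```text
time: 5.47
tcp_pos: [0.6176, 0.2262, 0.1571]
orientation: [0.016, 0.983, 0.093, -0.158]
contact_force: [-2.5, -0.4, -0.1]
opening: 0.0105
```

```bash
python3 -c "
from h import *
tab(np.radians(18),0,.0,.004);print(sensors.state()['moment'])
s=cams.snapshot('side')[...,::-1];t=cams.snapshot('top')[...,::-1]
cv2.imwrite('pics/c5.png',np.hstack([crop(t,130,100,80,120,5),crop(s,165,110,80,120,5)]))"
```

```text
t 5.47 pos [0.6176 0.2262 0.1571] open 0.0105 F [-2.5 -0.4 -0.1] q [0.23 0.39 1.38 0.01 1.7  0.05]
shift [0.005 0.001 0.003] turn [ 0.0005 -0.0005 -0.    ]
[-0.00653592  0.59735189  0.03880191]
```

Request:
apply_moves:
  deltas:
    - [[0.006,0.001,0],[0,0,0],1]
    - [[0.012,0.002,0],[0,0,0],1]
    - [[0.012,0.002,0],[0,0,0],1]

```text
time: 5.82
tcp_pos: [0.62, 0.2267, 0.157]
orientation: [0.016, 0.983, 0.093, -0.158]
contact_force: [-3.0, -0.1, 0.4]
opening: 0.0102
```

View pics/c5.png

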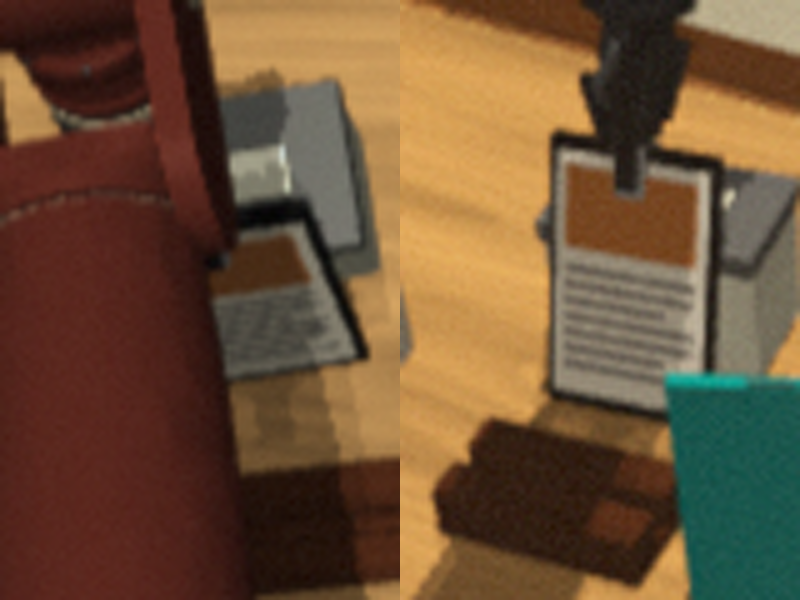

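Request:
apply_moves:
  deltas:
    - [[0.006,0.001,0],[0,0,0],1]
    - [[0.012,0.002,0],[0,0,0],1]
    - [[0.012,0.002,0],[0,0,0],1]

```text
time: 6.07
tcp_pos: [0.6221, 0.2271, 0.157]
orientation: [0.016, 0.983, 0.093, -0.158]
contact_force: [-5.1, -0.2, -0.5]
opening: 0.0102
```

Request:
apply_moves:
  deltas:
    - [[0,0,0],[0,0,0],0.7]
    - [[0,0,0],[0,0,0],0.6]
    - [[0,0,0],[0,0,0],0.5]
    - [[0,0,0],[0,0,0],0.4]
    - [[0,0,0],[0,0,0],0.3]
    - [[0,0,0],[0,0,0],0.3]

```text
time: 6.57
tcp_pos: [0.6224, 0.2271, 0.1572]
orientation: [0.016, 0.983, 0.093, -0.158]
contact_force: [-0.4, -0.3, -0.2]
opening: 0.0301
```

```bash
python3 -c "
from h import *
tab(np.radians(18),-.04*np.sin(.3),.12)
s=cams.snapshot('side')[...,::-1];t=cams.snapshot('top')[...,::-1]
cv2.imwrite('pics/c6.png',np.hstack([crop(t,130,100,80,120,5),crop(s,165,110,80,120,5)]))"
```

```text
t 6.57 pos [0.6224 0.2271 0.1572] open 0.0301 F [-0.4 -0.3 -0.2] q [0.23 0.4  1.36 0.01 1.7  0.04]
shift [ 0.042 -0.012  0.602] turn [ 0.0005 -0.0006 -0.    ]
```

View pics/c6.png

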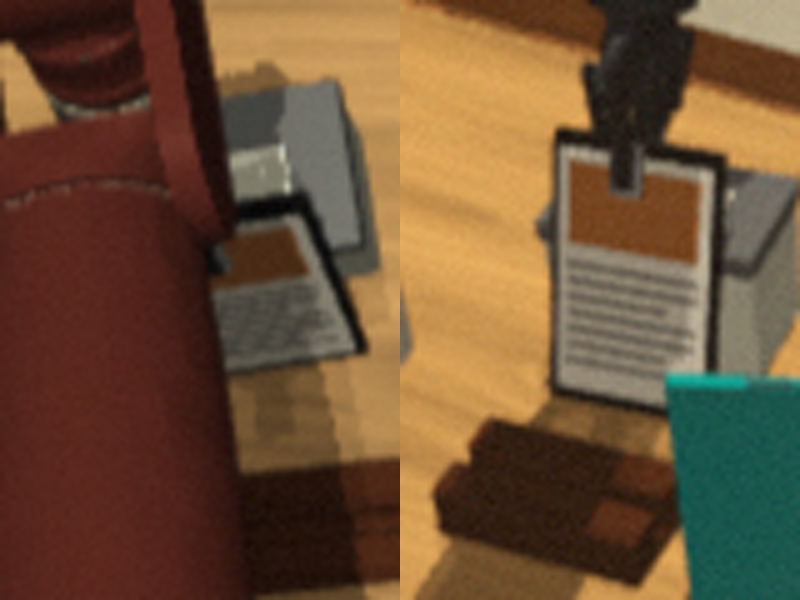

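Request:
apply_moves:
  deltas:
    - [[0,0,0],[0,0,0],0.1]
    - [[0.015,0.003,0.05],[0,0,0],0.1]
    - [[0.045,0.008,0.14],[0,0,0],0.1]
    - [[0.09,0.017,0.28],[0,0,0],0.1]
    - [[0.14,0.026,0.43],[0,0,0],0.1]
    - [[0.18,0.034,0.57],[0,0,0],0.1]
    - [[0.22,0.04,0.7],[0,0,0],0.1]
    - [[0.22,0.04,0.7],[0,0,0],0.1]

```text
time: 7.33
tcp_pos: [0.6693, 0.2356, 0.3056]
orientation: [0.015, 0.984, 0.093, -0.152]
contact_force: [0.8, -0.1, 2.3]
opening: 0.0385
```

```bash
python3 -c "
from h import *
need((.62,.1,.32),rot(.0))"
```

```text
t 7.33 pos [0.6693 0.2356 0.3056] open 0.0385 F [ 0.8 -0.1  2.3] q [0.23 0.42 1.08 0.01 1.94 0.04]
shift [-0.246 -0.678  0.072] turn [ 0.0049 -0.0486 -0.0296]
```

Request:
apply_moves:
  deltas:
    - [[0,-0.1,0],[0,-0.012,-0.008],-1]
    - [[-0.03,-0.25,0],[0.001,-0.025,-0.016],-1]
    - [[-0.06,-0.4,0],[0.002,-0.037,-0.023],-1]
    - [[-0.1,-0.6,0],[0.005,-0.048,-0.03],-1]
    - [[-0.15,-0.8,0],[0.005,-0.0486,-0.03],-1]
    - [[-0.2,-1,0],[0.005,-0.0486,-0.03],-1]
    - [[-0.22,-1,0],[0.005,-0.0486,-0.03],-1]
    - [[-0.22,-1,0],[0.005,-0.0486,-0.03],-1]

```text
time: 8.0
tcp_pos: [0.6246, 0.0338, 0.3063]
orientation: [-0.001, 1.0, -0.003, 0.0]
contact_force: [-0.5, 0.5, 0.3]
opening: 0.0854
```

```bash
python3 -c "
from h import *
need((.574,-.266,.28),rot(-.97))"
```

```text
t 8.0 pos [0.6246 0.0338 0.3063] open 0.0854 F [-0.5  0.5  0.3] q [-0.07  0.02  1.52  0.    1.6  -0.06]
shift [-0.253 -1.499 -0.131] turn [-1.000e-04  2.000e-04 -1.535e-01]
```

Request:
apply_moves:
  deltas:
    - [[-0.04,-0.15,0],[0,0,-0.019],-1]
    - [[-0.08,-0.3,0],[0,0,-0.038],-1]
    - [[-0.12,-0.45,0],[0,0,-0.057],-1]
    - [[-0.16,-0.6,0],[0,0,-0.076],-1]
    - [[-0.2,-0.75,0],[0,0,-0.095],-1]
    - [[-0.24,-0.9,0],[0,0,-0.114],-1]
    - [[-0.25,-1,0],[0,0,-0.133],-1]
    - [[-0.253,-1,0],[0,0,-0.15],-1]

```text
time: 8.67
tcp_pos: [0.5741, -0.1685, 0.3062]
orientation: [0.0, 0.888, -0.46, 0.001]
contact_force: [0.0, 1.1, 0.0]
opening: 0.0856
```

```bash
python3 -c "
from h import *
need((.574,-.266,.25),rot(-.97))"
```

```text
t 8.67 pos [ 0.5741 -0.1685  0.3062] open 0.0856 F [0.  1.1 0. ] q [-0.41 -0.04  1.59 -0.    1.6   0.55]
shift [-0.    -0.487 -0.281] turn [ 0.0001  0.0001 -0.0022]
```

Request:
apply_moves:
  deltas:
    - [[0,-0.12,0],[0,0,0],-1]
    - [[0,-0.24,0],[0,0,0],-1]
    - [[0,-0.36,0],[0,0,-0.002],-1]
    - [[0,-0.487,-0.05],[0,0,-0.002],-1]
    - [[0,-0.487,-0.15],[0,0,-0.002],-1]
    - [[0,-0.487,-0.28],[0,0,-0.002],-1]
    - [[0,-0.487,-0.281],[0,0,-0.002],-1]

```text
time: 9.25
tcp_pos: [0.5727, -0.2639, 0.2435]
orientation: [-0.0, 0.885, -0.465, -0.004]
contact_force: [-1.0, 0.0, -1.5]
opening: 0.0854
```

```bash
python3 -c "
from h import *
need((.574,-.266,.141),rot(-.97))
s=cams.snapshot('side')[...,::-1];t=cams.snapshot('top')[...,::-1]
cv2.imwrite('pics/c7.png',np.hstack([crop(t,140,110,80,115,5),crop(s,300,130,80,115,5)]))"
```

```text
t 9.25 pos [ 0.5727 -0.2639  0.2435] open 0.0854 F [-1.   0.  -1.5] q [-0.55  0.06  1.58  0.    1.51  0.42]
shift [ 0.006 -0.011 -0.513] turn [-0.0008 -0.0012 -0.0003]
```

View pics/c7.png

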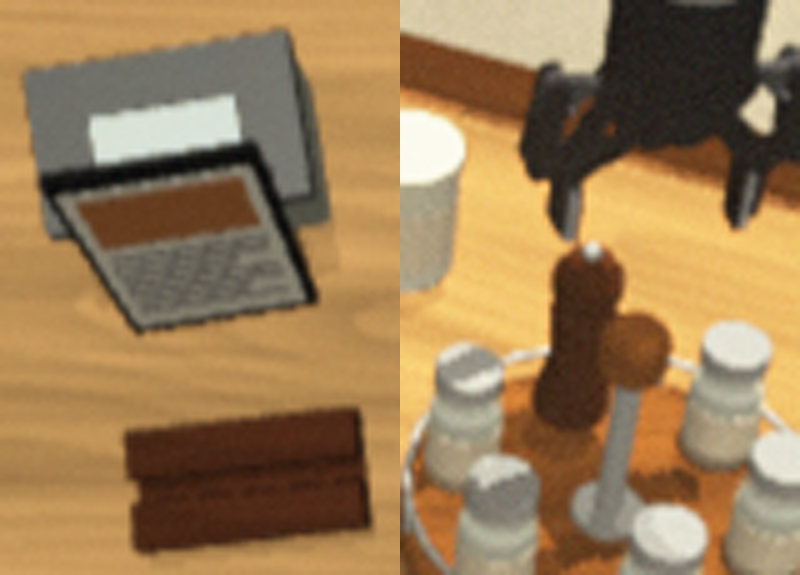

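Request:
apply_moves:
  deltas:
    - [[0.006,-0.011,-0.12],[0,0,0],-1]
    - [[0.006,-0.011,-0.24],[0,0,0],-1]
    - [[0.006,-0.011,-0.36],[0,0,0],-1]
    - [[0.006,-0.011,-0.46],[0,0,0],-1]
    - [[0.006,-0.011,-0.513],[0,0,0],-1]
    - [[0.006,-0.011,-0.513],[0,0,0],-0.5]
    - [[0.006,-0.011,-0.513],[0,0,0],-0.2]

```text
time: 9.93
tcp_pos: [0.5763, -0.2667, 0.1474]
orientation: [-0.0, 0.885, -0.465, -0.0]
contact_force: [0.4, -0.1, 0.1]
opening: 0.0638
```

Request:
apply_moves:
  deltas:
    - [[0,0,0],[0,0,0],0.2]
    - [[0,0,0],[0,0,0],0.2]
    - [[0,0,0],[0,0,0],0.3]
    - [[0,0,0],[0,0,0],0.3]
    - [[0,0,0],[0,0,0],0.3]
  force: 25

```text
time: 10.35
tcp_pos: [0.5769, -0.2656, 0.1509]
orientation: [-0.001, 0.886, -0.465, -0.0]
contact_force: [-4.8, 7.5, 7.2]
opening: 0.039
```

```bash
python3 -c "
from h import *
need((.574,-.266,.141),rot(-.97))
s=cams.snapshot('side')[...,::-1];cv2.imwrite('pics/side8.png',s)"
```

```text
t 10.35 pos [ 0.5769 -0.2656  0.1509] open 0.039 F [-4.8  7.5  7.2] q [-0.55  0.14  1.66  0.    1.35  0.42]
shift [-0.014 -0.002 -0.05 ] turn [-0.0004  0.0001 -0.0006]
```

Request:
apply_moves:
  deltas:
    - [[0,0,0],[0,0,0],-0.2]
    - [[-0.006,0.008,0],[0,0,0],-0.2]
    - [[-0.006,0.008,-0.025],[0,0,0],-0.2]
    - [[-0.006,0.008,-0.05],[0,0,0],-0.2]
    - [[-0.006,0.008,-0.05],[0,0,0],-0.2]
    - [[-0.006,0.008,-0.05],[0,0,0],-0.2]

```text
time: 10.9
tcp_pos: [0.5751, -0.2638, 0.1398]
orientation: [-0.001, 0.885, -0.465, -0.001]
contact_force: [-1.0, 0.5, 0.4]
opening: 0.0512
```

Request:
apply_moves:
  deltas:
    - [[0,0,0],[0,0,0],0.1]
    - [[0,0,0],[0,0,0],0.2]
    - [[0,0,0],[0,0,0],0.3]
    - [[0,0,0],[0,0,0],0.3]
    - [[0,0,0],[0,0,0],0.3]
    - [[0,0,0],[0,0,0],0.3]

```text
time: 11.4
tcp_pos: [0.5765, -0.2658, 0.1405]
orientation: [-0.0, 0.885, -0.465, 0.002]
contact_force: [4.5, -5.1, -1.3]
opening: 0.0392
```

Request:
apply_moves:
  deltas:
    - [[0,0,0],[0,0,0],1]
    - [[0,0,0],[0,0,0.003],1]
    - [[0,0,0],[0,0,0.008],1]
    - [[0,0,0],[0,0,0.015],1]
    - [[0,0,0],[0,0,0.022],1]
    - [[0,0,0],[0,0,0.029],1]
    - [[0,0,0],[0,0,0.034],1]
    - [[0,0,0],[0,0,0.036],1]
  force: 50

```text
time: 12.07
tcp_pos: [0.5763, -0.2656, 0.1406]
orientation: [-0.001, 0.933, -0.361, 0.001]
contact_force: [-0.8, 0.2, 1.1]
opening: 0.0387
```

```bash
python3 -c "
from h import *
need((.575,-.265,.14),rot(-.97))
s=cams.snapshot('side')[...,::-1];cv2.imwrite('pics/side9.png',s)
a=cv2.imread('pics/side8.png')
cv2.imwrite('pics/c8.png',np.hstack([crop(a,295,150,100,130,4),crop(s,295,150,100,130,4)]))"
```

```text
t 12.07 pos [ 0.5763 -0.2656  0.1406] open 0.0387 F [-0.8  0.2  1.1] q [-0.55  0.14  1.67  0.    1.33  0.19]
shift [-0.006  0.003 -0.003] turn [ 0.      0.0004 -0.0368]
```

View pics/c8.png

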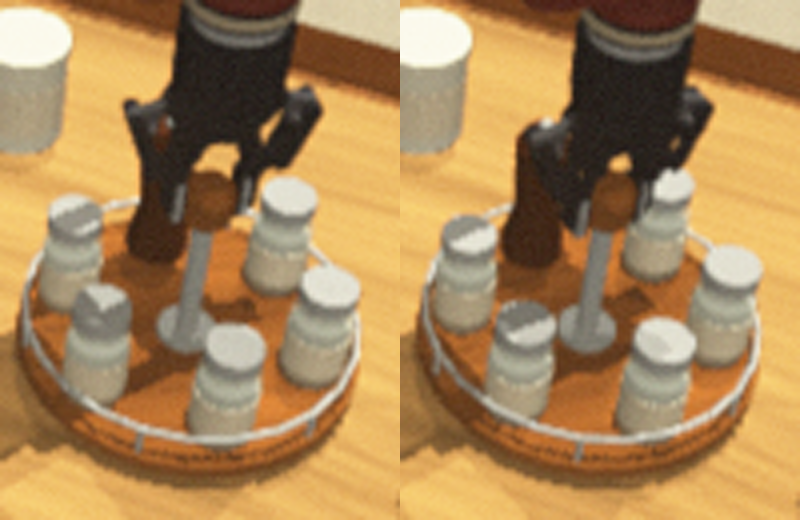

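Request:
apply_moves:
  deltas:
    - [[0,0,0],[0,0,0.004],1]
    - [[0,0,0],[0,0,0.012],1]
    - [[0,0,0],[0,0,0.022],1]
    - [[0,0,0],[0,0,0.032],1]
    - [[0,0,0],[0,0,0.042],1]
    - [[0,0,0],[0,0,0.052],1]
    - [[0,0,0],[0,0,0.06],1]
    - [[0,0,0],[0,0,0.064],1]

```text
time: 12.78
tcp_pos: [0.5757, -0.2652, 0.1406]
orientation: [-0.001, 0.986, -0.167, 0.0]
contact_force: [-4.0, 1.6, 1.4]
opening: 0.0388
```

Request:
apply_moves:
  deltas:
    - [[0,0,0],[0,0,0.004],1]
    - [[0,0,0],[0,0,0.012],1]
    - [[0,0,0],[0,0,0.022],1]
    - [[0,0,0],[0,0,0.032],1]
    - [[0,0,0],[0,0,0.042],1]
    - [[0,0,0],[0,0,0.052],1]
    - [[0,0,0],[0,0,0.06],1]
    - [[0,0,0],[0,0,0.064],1]

```text
time: 13.45
tcp_pos: [0.575, -0.2651, 0.1406]
orientation: [-0.001, 0.999, 0.034, -0.001]
contact_force: [-4.4, 1.4, 2.4]
opening: 0.0384
```

Request:
apply_moves:
  deltas:
    - [[0,0,0],[0,0,0.004],1]
    - [[0,0,0],[0,0,0.012],1]
    - [[0,0,0],[0,0,0.022],1]
    - [[0,0,0],[0,0,0.032],1]
    - [[0,0,0],[0,0,0.042],1]
    - [[0,0,0],[0,0,0.052],1]
    - [[0,0,0],[0,0,0.06],1]
    - [[0,0,0],[0,0,0.064],1]

```text
time: 14.12
tcp_pos: [0.5744, -0.2653, 0.1405]
orientation: [-0.001, 0.972, 0.234, -0.002]
contact_force: [-4.7, -1.2, 2.5]
opening: 0.0385
```

Request:
apply_moves:
  deltas:
    - [[0,0,0],[0,0,0.004],1]
    - [[0,0,0],[0,0,0.012],1]
    - [[0,0,0],[0,0,0.022],1]
    - [[0,0,0],[0,0,0.032],1]
    - [[0,0,0],[0,0,0.042],1]
    - [[0,0,0],[0,0,0.052],1]
    - [[0,0,0],[0,0,0.06],1]
    - [[0,0,0],[0,0,0.064],1]

```text
time: 14.78
tcp_pos: [0.5739, -0.2657, 0.1406]
orientation: [-0.001, 0.906, 0.424, -0.003]
contact_force: [-4.6, -2.0, 1.9]
opening: 0.0384
```

Request:
apply_moves:
  deltas:
    - [[0,0,0],[0,0,0.004],1]
    - [[0,0,0],[0,0,0.012],1]
    - [[0,0,0],[0,0,0.022],1]
    - [[0,0,0],[0,0,0.032],1]
    - [[0,0,0],[0,0,0.042],1]
    - [[0,0,0],[0,0,0.05],1]
    - [[0,0,0],[0,0,0.056],1]
    - [[0,0,0],[0,0,0.058],1]

```text
time: 15.45
tcp_pos: [0.5736, -0.2662, 0.1406]
orientation: [-0.0, 0.814, 0.581, -0.003]
contact_force: [-1.8, -2.9, 0.9]
opening: 0.0385
```

```bash
python3 -c "
from h import *
need((.5763,-.2656,.1406),rot(1.567))"
```

```text
t 15.45 pos [ 0.5736 -0.2662  0.1406] open 0.0385 F [-1.8 -2.9  0.9] q [-0.55  0.14  1.67 -0.01  1.33 -1.79]
shift [0.014 0.003 0.   ] turn [ 0.0006 -0.0007  0.0519]
```

Request:
apply_moves:
  deltas:
    - [[0,0,0],[0,0,0.004],1]
    - [[0,0,0],[0,0,0.012],1]
    - [[0,0,0],[0,0,0.022],1]
    - [[0,0,0],[0,0,0.032],1]
    - [[0,0,0],[0,0,0.042],1]
    - [[0,0,0],[0,0,0.049],1]
    - [[0,0,0],[0,0,0.052],1]
    - [[0,0,0],[0,0,0.052],1]

```text
time: 16.12
tcp_pos: [0.5735, -0.2668, 0.1406]
orientation: [0.001, 0.709, 0.706, -0.003]
contact_force: [-0.5, -4.3, -0.0]
opening: 0.0387
```

```bash
python3 -c "
from h import *
need((.5736,-.2662,.1406),rot(1.567))
s=cams.snapshot('side')[...,::-1];t=cams.snapshot('top')[...,::-1]
cv2.imwrite('pics/top9.png',t);cv2.imwrite('pics/sideA.png',s)
cv2.imwrite('pics/c9.png',np.hstack([crop(t,285,125,100,130,4),crop(s,295,150,100,130,4)]))"
```

```text
t 16.12 pos [ 0.5735 -0.2668  0.1406] open 0.0387 F [-0.5 -4.3 -0. ] q [-0.55  0.14  1.67 -0.01  1.33 -2.12]
shift [0.    0.003 0.   ] turn [ 0.0009 -0.0006  0.    ]
```

View pics/c9.png

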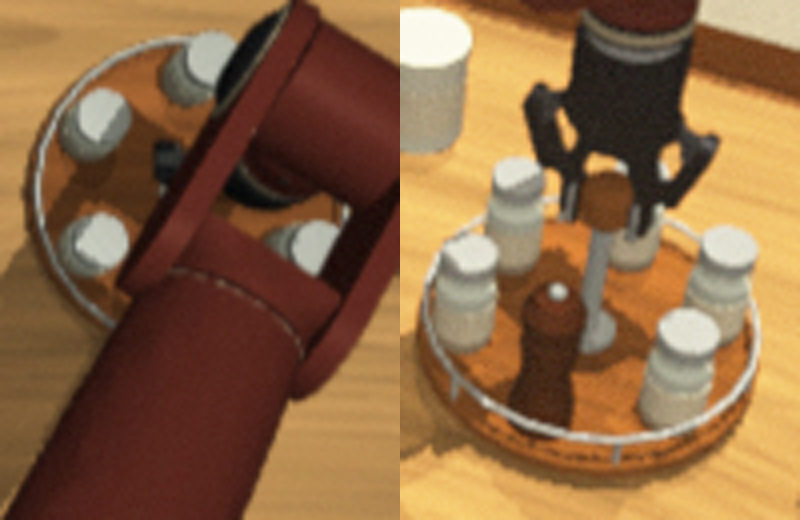

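```bash
python3 - <<'E'
from h import *
from scipy.optimize import least_squares
t2=lambda u,v:(285+u/4-.4,125+v/4-.4); s2=lambda u,v:(295+(u-400)/4-.4,150+v/4-.4)
g=lambda i:np.pi+i*np.pi/3
J=lambda i:(.095*np.cos(g(i)),.095*np.sin(g(i)),.118)
obs=[(S,(-.095,0,.165),s2(558,291)),(S,J(1),s2(687,332)),(S,J(2),s2(728,245)),(S,J(4),s2(518,178)),(S,J(5),s2(468,255)),(T,J(5),t2(97,243)),(T,J(4),t2(102,117)),(T,J(3),t2(212,62))]
def P(p,q):c,s=np.cos(p[2]),np.sin(p[2]);return [p[0]+c*q[0]-s*q[1],p[1]+s*q[0]+c*q[1],q[2]]
for fixed in (0,1):
    f=lambda a:np.concatenate([c.proj([P((.5737,-.2663,a[0]) if fixed else a,q)])[0]-uv for c,q,uv in obs])
    r=least_squares(f,[0] if fixed else [.574,-.266,0]);print(r.x.round(4),r.fun.reshape(-1,2).round(1).tolist())
b=S.at(s2(558,291),.165);print('ball',b.round(4),'ang deg',np.degrees(np.arctan2(-(b[1]+.2663),-(b[0]-.5737))).round(2))
E
```

```text
[ 0.5718 -0.2662 -0.0058] [[-0.3, -0.6], [0.1, 0.1], [-0.1, 0.4], [-0.4, -0.4], [-0.2, -0.4], [0.9, 0.3], [0.2, 0.5], [0.1, -0.5]]
[-0.0015] [[0.1, -1.0], [0.5, -0.4], [0.1, -0.1], [-0.2, -0.8], [0.1, -0.7], [1.0, -0.3], [0.2, -0.0], [-0.0, -1.1]]
ball [ 0.4751 -0.2672  0.165 ] ang deg 0.51
```

Request:
apply_moves:
  deltas:
    - [[0,0,0],[0,0,0.0005],1]
    - [[0,0,0],[0,0,0.0005],1]
    - [[0,0,0],[0,0,0.0005],1]
    - [[0,0,0],[0,0,0.0005],1]
  force: 70

```text
time: 16.55
tcp_pos: [0.5735, -0.2668, 0.1406]
orientation: [0.001, 0.708, 0.707, -0.003]
contact_force: [-1.2, -3.3, 1.3]
opening: 0.0384
```

```bash
python3 -c "
from h import *
need((.5736,-.2662,.1406),rot(1.567))
s=cams.snapshot('side')[...,::-1];t=cams.snapshot('top')[...,::-1]
cv2.imwrite('pics/c10.png',np.vstack([np.hstack([crop(t,90,90,200,150,2),crop(s,140,110,200,150,2)]),np.hstack([crop(t,140,120,80,60,5),crop(s,180,130,80,60,5)])]))"
```

```text
t 16.55 pos [ 0.5735 -0.2668  0.1406] open 0.0384 F [-1.2 -3.3  1.3] q [-0.55  0.14  1.67 -0.01  1.33 -2.12]
shift [ 0.001  0.003 -0.   ] turn [ 0.0009 -0.0006 -0.0003]
```

View pics/c10.png

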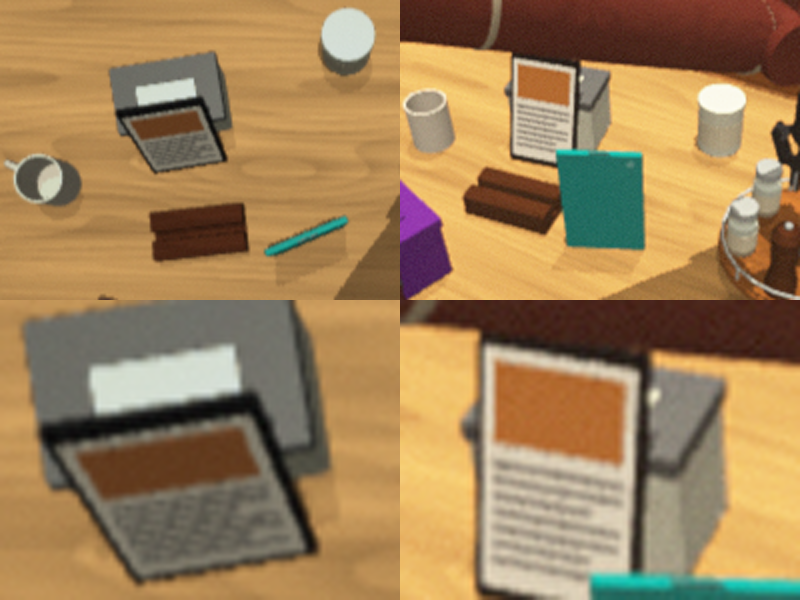

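```bash
python3 - <<'E'
from h import *
t=lambda u,v:(140+u/5-.4,120+(v-300)/5-.4)
c,s=np.cos(.188),np.sin(.188)
for n,p,z in [('BL',(140,582),.003),('BR',(316,552),.003),('TL',(44,428),.19),('TR',(255,396),.19)]:
    d=T.at(t(*p),z)-[.664,.231,0];print(n,'u,v mm',(1e3*np.array([c*d[0]+s*d[1],-s*d[0]+c*d[1]])).round(1))
E
```

```text
BL u,v mm [-99.1  60.5]
BR u,v mm [-98.4 -58.1]
TL u,v mm [-30.3  61.4]
TR u,v mm [-31.7 -59.1]
```

```bash
python3 -c "
from bench import job
print(job.hand_in())"
```

```text
the job is handed in; nothing more can be done
None
```

The tablet leans on the flour container and the mill stands at the front. I handed the job in at about 16.6 s with the gripper still holding the carousel's knob; no verdict was reported.

- **Tablet:** I lifted it out of the dock and leaned it, tall way up with the screen to the front, against the container's lid edge, then let go. In the last picture it was within about 2 mm of the middle of the container and parallel to its front. It leans back about 20° from upright (I aimed for 18°).
- **Carousel:** I turned it about 145° by the knob in one grip. A fit to the mill and jars then put the mill within about 0.4° of straight front. The mill and jars fitted their places to within about 1 pixel.
- **Hold:** The grip was set to 70 N on the knob at the end, with about 3–4 N of side load left at the wrist.
- **Other things:** None of them had visibly moved in the pictures. Can_b was not in the last one.
- **Disagreements:** The first knob grip sat about 10 mm too high and pulled sideways by about 9 N, so I let go and gripped it again before turning. When I leaned the tablet, it met the lid about 3 mm farther in than I had worked out.

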